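Hang the pen pot on the desk board's keyhole stud

TASK

Pick up the blue pen pot, press the wide round end of the keyhole in its back over the brass stud on the wooden desk board until the pot's back lies flush, then push the pot straight down until it is fully home and clamped, and let go. The stud is clamped somewhere along its little slot, so feel for it; handle the pot and stud gently, never pushing with more than about 20 newtons, and leave everything else on the desk where it is.

Things in the scene. Friction and masses are not known exactly. Their poses are not given: they have to be found in the camera images.
- pot_center (a point): Middle of the blue plastic pen pot, an open-topped box standing upright, 60 mm deep (x), 62 mm wide (y), 85 mm high; this point is half-way up. x points out of its back wall, which has the keyhole; the back's outer face is 30 mm from here. z is up. Grip it across the 62 mm width. Mass 0.1 to 0.2 kg.
- pot: The pen pot itself, origin at the centre of its underside, axes as pot_center. Side and front walls 3 mm. Back wall 5 mm thick at the round hole; inside, both sides of the slot carry ramps that thicken it from 6.5 to 9.7 mm just above the hole, so that sliding the pot down wedges it under the stud's head and clamps it.
- hole (a point): Centre of the round, wide end of the keyhole, on the pot's outer back face, 42 mm above the pot's underside; 17 mm across (an octagon). Axes as the pot. From it a 9 mm wide slot runs straight up.
- slot_end (a point): Point on the pot's outer back face, 64 mm above its underside (22 mm above the round hole's centre), where the stud's axis lies when the pot is fully home; the slot ends 3 mm above it. Axes as the pot.
- mark (a point): Middle of the dark level slot plate, on the front face of the board, 115 mm above the desk. x points INTO the board, y along it, z up; the hung pot's axes point the same ways. The stud stands out of the face at exactly this height, but clamped anywhere from -16 to +16 mm along y from here; its place is not measured: look or feel for it.
- board: Fixed upright wooden board with the stud, 300 mm wide, 18 mm thick, top edge 165 mm above the desk; origin under its centre, front face at its x = -9 mm, axes as mark. Feet 10 mm high reach 35 mm before and 75 mm behind its middle plane, 125 mm either side of the middle.
- stud (a joint): Stud's axial spring travel in m, 0 at rest, + outward. Neck 6 mm thick, brass head 14 mm across; at rest the head's rear is 7 mm, its flat front 12 mm off the board's face. Spring 3.2 N/mm: a press on the head sinks it up to 1.8 mm, then it stops dead; the pot's ramps draw it out 2.6 mm. Sliding the pot down takes 6 to 15 N, then it stops dead at home.
- mug: White ceramic mug without handle, 76 mm across, 90 mm high; origin under its centre. Leave alone.
- plant: Small succulent in a terracotta pot, 68 mm across, pot 55 mm and leaves 90 mm high; origin under its centre. Leave alone.
- stapler: Red and black stapler, 140 x 34 x 50 mm; origin under its centre. Leave alone.

How it is judged:
By the outcome, as a careful person would: the job done as asked, in the order asked, and still so for the second after the job is handed in, with the robot touching nothing.
It also fails if it takes over 59 s, if anything falls off the work surface, if the arm or the gripper's body presses on something with over 40 N, if the wrist force passes 120 N, or if a joint passes its speed limit or range.

ROBOT

A 6-joint arm with a two-finger parallel gripper is mounted at the origin on the work surface. World frame = base frame: x ahead of the robot, y to its left, z up, the work surface at z = 0. Lengths are in m, angles in rad, forces in N, time in s.
With the tool pointing down it reaches from about 0.3 to 0.825 m from the base axis. Payload 5.4 kg.
Tool frame: the origin (TCP) lies midway between the tips of the shut fingers; the grasp point (between the pads) lies 19 mm behind it; z points along the fingers, x is the direction in which the jaws open and shut, and the axes are right-handed (so a half turn about z gives the same grasp; the last joint's range is limited). The gripper opens to 92 mm and grips with 3 to 60 N. Pads are 20 mm wide; open, the fingers measure 128 mm over their backs; the gripper's body (75 mm by 189 mm) begins 69 mm behind the grasp point.
Start: joints at [0.908, 0.158, 1.597, -0, 1.386, -0.21], TCP at [0.252, 0.517, 0.215] pointing down, gripper open.
Joint ranges: [-2.91, 2.91], [-0.94, 2.29], [0.18, 2.7], [-1.29, 4.43], [0.17, 2.64], [-3, 3]. Speed limits (rad/s): [2.57, 2.57, 3.14, 3.14, 3.14, 3.14].

INTERFACE

Orientations are given as a unit quaternion [w, x, y, z].
In Python, from station import bot, eyes gives the robot as it stands. The module is installed in compiled form; this text tells all that it offers.
- The arm moves only by the tool carry_out, never from a script. Its argument "motion" is one flat list of numbers, 7 for each row, row after row: the shift along the world's x, y, z scaled (see below), then the turn, a rotation vector about the world's x, y, z scaled (see below), then the closure, from 0 (fully open) to 1 (shut). A call has 1 to 12 rows; each row shifts and turns the commanded pose from where the row before left it; what a row does not reach is not made up. The controller multiplies each number of a shift by 100 mm and each number of a turn by 0.1 rad. A row lasts 1/8 s, in which the tool goes at most 62.5 mm and 10.7 degrees, less where a joint would pass 70% of its speed; a pose out of reach is approached as far as the arm can. A call with a number of a shift or a turn outside -1 to 1 is refused whole. A call with a gripper value outside its range is refused whole. The fingers move at their own pace and stop on an object; "force" is the grip in N (left out, the last holds). Time passes only in rows, so rows that do not move let the fingers close. It gives the time, the measured TCP pose, the force and the opening at its end, in the units of the state.
- bot.read_state(): the state, without advancing time (a new reading comes with each control period).
- eyes.snapshot(name): name is "scene" or "top" or "wrist"; returns (picture, depth): 480x640x3 uint8, red, green, blue; 480x640 float32, m along the optical axis (not along the pixel's ray), 0 where there is no reading.
- eyes.camera_info(name): a dict with "fx", "fy", "cx", "cy" (pixels), "view" (4x4, takes a point from world to camera coordinates); the wrist camera has in their place "hand_eye" (4x4, takes a point from camera to tool coordinates, whose origin is the TCP and whose axes are the tool frame's). Camera axes: x right, y down, z forward; pixel columns grow to the right and rows downward; lengths in m; the calibration is good to about 2 mm. A picture is of the moment at which its call begins: read the wrist's pose just before it. camera_info takes no time and is no camera call.
- bot.sign_off(): hands the job in, once; it reports no verdict.
The state is a dict: "time": time; "joint_pos": joint angles; "qd": joint speeds; "joint_efforts": joint torques, N m; "position": TCP position; "ee_rot": TCP orientation; "contact_force": force on the tool from outside, world axes, zero at the start; "torque": the same for the moment, N m; "finger_gap": opening from 0.0 (shut) to 1.0 (fully open).
Only numpy, scipy, OpenCV 4.12 (cv2) and the standard library are available. Lean on these libraries where they do the work, as an engineer would, in place of code of your own. Each camera call takes 0.05 s, during which the arm holds its last target. There are 200 camera calls.

## Working session

There is one attempt and no reset: what is moved stays moved. The work goes in short steps, Python scripts to look and compute and a tool call to move; the robot and the scene stay as the last step left them, time stands still between calls to the robot, and variables do not carry over. Pictures are saved under pics/ and viewed, about 8 in all and at most 12, crops included, and the job is handed in when it is done.

Besides the shell and the picture viewer there is one more tool, called as name(argument=value, ...) on one line, values as JSON. carry_out: Moves the arm, as the interface text tells. Shifts and turns lie within -1 to 1; 1 stands for 100 mm of shift or 0.1 rad of turn. Its arguments: {"type":"object","properties":{"motion":{"type":"array","items":{"type":"number","minimum":-1,"maximum":1}},"force":{"type":"number"}},"required":["motion"]}

```bash
mkdir -p pics
python3 - <<'E'
from station import bot, eyes
import cv2, numpy as np
print(bot.read_state())
for n in ("scene","top"):
    p,d=eyes.snapshot(n); cv2.imwrite(f"pics/{n}0.png",p[:,:,::-1]); np.savez(f"pics/{n}0.npz",p=p,d=d)
    i=eyes.camera_info(n); print(n,{k:np.round(v,4).tolist() for k,v in i.items() if k!='name'})
print(eyes.camera_info("wrist"))
E
```

```text
{'time': 0.0, 'joint_pos': array([ 9.07915466e-01,  1.59045692e-01,  1.59823493e+00, -2.04016693e-05,
        1.38620155e+00, -2.10064701e-01]), 'qd': array([ 0.00122657, -0.00132088, -0.00131017,  0.00069192, -0.00076248,
        0.00015187]), 'joint_efforts': array([ 1.70674975e-04, -3.85582316e+01, -3.22102010e+01,  7.01668253e-02,
        3.80761502e-02, -1.12909188e-04]), 'position': array([0.25117081, 0.51653745, 0.21361947]), 'ee_rot': array([ 3.32422338e-04,  8.47789756e-01,  5.30331629e-01, -8.84397529e-04]), 'contact_force': array([ 0.04358411, -0.12655083,  0.03211705]), 'torque': array([ 0.00377057,  0.00686656, -0.04084475]), 'finger_gap': 1.0062340492646602}
scene {'fx': 491.1288, 'fy': 491.1288, 'cx': 321.9524, 'cy': 246.4943, 'view': [[0.5903, 0.807, 0.0162, -0.2838], [0.539, -0.3791, -0.7522, -0.2355], [-0.6009, 0.4527, -0.6588, 1.2309], [0.0, 0.0, 0.0, 1.0]]}
top {'fx': 494.7981, 'fy': 494.7981, 'cx': 320.6337, 'cy': 237.3915, 'view': [[0.0217, -0.9995, -0.0231, -0.0409], [-0.9918, -0.0186, -0.1266, 0.5518], [0.1261, 0.0256, -0.9917, 0.9716], [0.0, 0.0, 0.0, 1.0]]}
{'fx': 432.5402131756156, 'fy': 432.5402131756156, 'cx': 316.6877739663876, 'cy': 238.36546561714337, 'hand_eye': array([[ 9.99999540e-01, -6.87109375e-05, -9.56395901e-04,
        -1.59833418e-03],
       [ 3.45940643e-04,  9.56105463e-01,  2.93022566e-01,
        -8.16676432e-02],
       [ 8.94281490e-04, -2.93022762e-01,  9.56105047e-01,
        -1.70808181e-01],
       [ 0.00000000e+00,  0.00000000e+00,  0.00000000e+00,
         1.00000000e+00]])}
```

View pics/scene0.png

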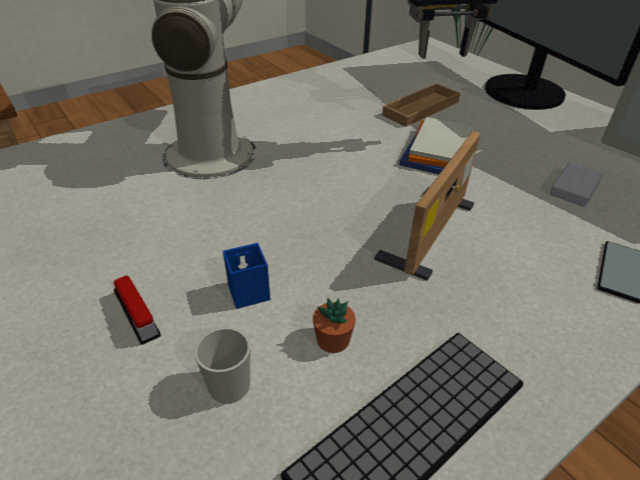

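View pics/top0.png

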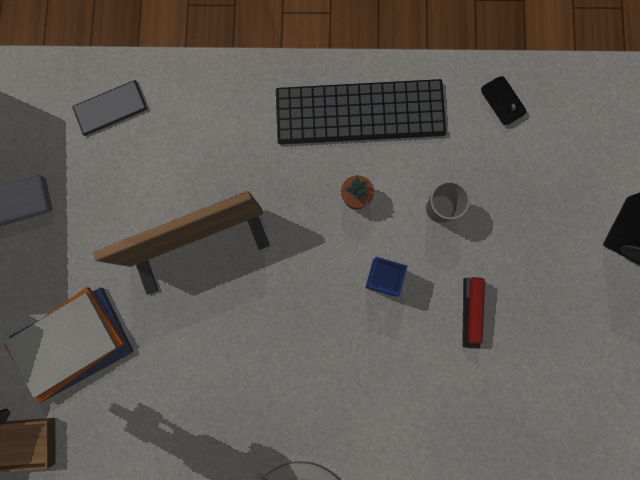

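The scene view shows the blue pot at (248,275), with a white spot at (243,262) that is light through the keyhole in its far wall. The board is at (440,205) with the stud on the face towards this camera. In the top view the pot is at (387,277) and the board's top edge runs from (97,255) to (255,200).

```bash
cat > h.py <<'E'
import numpy as np, cv2
from station import bot, eyes
from scipy.spatial.transform import Rotation as R
def cam(n,st=None):
    i=eyes.camera_info(n); K=np.array([[i['fx'],0,i['cx']],[0,i['fy'],i['cy']],[0,0,1]])
    if n=='wrist':
        q=st['ee_rot']; T=np.eye(4); T[:3,:3]=R.from_quat(np.r_[q[1:],q[0]]).as_matrix(); T[:3,3]=st['position']
        return K,T@i['hand_eye']
    return K,np.linalg.inv(i['view'])
def cloud(d,K,T):
    v,u=np.mgrid[:480,:640]; P=np.stack([(u-K[0,2])/K[0,0]*d,(v-K[1,2])/K[1,1]*d,d],-1)
    return P@T[:3,:3].T+T[:3,3]
def plane(u,v,K,T,z):
    r=T[:3,:3]@np.linalg.inv(K)@[u,v,1]; o=T[:3,3]; return o+r*(z-o[2])/r[2]
E
python3 - <<'E'
from h import *
for n in ("scene","top"):
    f=np.load(f"pics/{n}0.npz"); p,d=f['p'],f['d']; K,T=cam(n); C=cloud(d,K,T); print(n,"cam at",T[:3,3].round(3))
    hsv=cv2.cvtColor(p,cv2.COLOR_RGB2HSV)
    b=(cv2.inRange(hsv,(105,140,40),(125,255,255))>0)&(d>0)
    b&=(C[...,1]<0.15)
    w=(cv2.inRange(hsv,(8,80,60),(25,255,255))>0)&(d>0)&(C[...,2]>0.02)&(C[...,2]<0.18)&(C[...,0]>.3)&(C[...,0]<.8)
    for nm,m,zt in(("pot",b,.085),("board",w,.165)):
        Q=C[m]; t=Q[(Q[:,2]>zt-.006)&(Q[:,2]<zt+.008)]
        print(nm,len(Q),"z",np.percentile(Q[:,2],[1,50,99]).round(3),"top n",len(t))
        if len(t)>10:
            r=cv2.minAreaRect((t[:,:2]*1000).astype(np.float32)); print(" rect",r, cv2.boxPoints(r).round(0).tolist())
    if n=="scene":
        Q=C[230:300,215:280]
        wh=(p[240:275,225:265].min(-1)>150); vv,uu=np.nonzero(wh); print("white",uu.mean()+225,vv.mean()+240,C[240:275,225:265][wh].mean(0))
    for nm,lo,hi in(("stapler",(0,180,80),(4,255,255)),):
        m=(cv2.inRange(hsv,lo,hi)>0)&(C[...,1]<.1); print(nm,C[m].mean(0).round(3))
p=np.load("pics/scene0.npz")['p']
a=cv2.resize(p[235:315,215:285],(490,560),interpolation=cv2.INTER_CUBIC); b=cv2.resize(p[125:285,370:490][:,:],(300,400),interpolation=cv2.INTER_CUBIC)
o=np.zeros((560,800,3),np.uint8); o[:560,:490]=a; o[:400,500:800]=b; cv2.imwrite("pics/crop1.png",o[:,:,::-1])
E
```

```text
scene cam at [ 1.034 -0.417  0.638]
pot 2116 z [0.002 0.057 0.085] top n 342
 rect ((476.6114196777344, -159.40274047851562), (61.74671936035156, 62.526344299316406), 75.07664489746094) [[438.0, -181.0], [499.0, -197.0], [515.0, -138.0], [454.0, -122.0]]
board 4491 z [0.021 0.079 0.165] top n 887
 rect ((554.5171508789062, 233.71978759765625), (18.0582332611084, 300.7206115722656), 22.988670349121094) [[487.0, 369.0], [605.0, 92.0], [622.0, 99.0], [504.0, 376.0]]
white nan nan [nan nan nan]
stapler [ 0.428 -0.338  0.049]
top cam at [ 0.426 -0.056  1.032]
pot 915 z [-0.001  0.006  0.089] top n 243
 rect ((474.8599853515625, -159.71377563476562), (62.379547119140625, 60.36958312988281), 75.6192626953125) [[438.0, -182.0], [496.0, -197.0], [512.0, -137.0], [453.0, -122.0]]
board 2554 z [0.026 0.163 0.168] top n 1532
 rect ((552.9755859375, 233.14944458007812), (17.975261688232422, 297.8133239746094), 23.104862213134766) [[486.0, 367.0], [603.0, 93.0], [620.0, 100.0], [503.0, 374.0]]
stapler [ 0.414 -0.337  0.048]<stdin>:15: RuntimeWarning: Mean of empty slice.
  ret = ret.dtype.type(ret / rcount)
  ret = um.true_divide(
```

View pics/crop1.png

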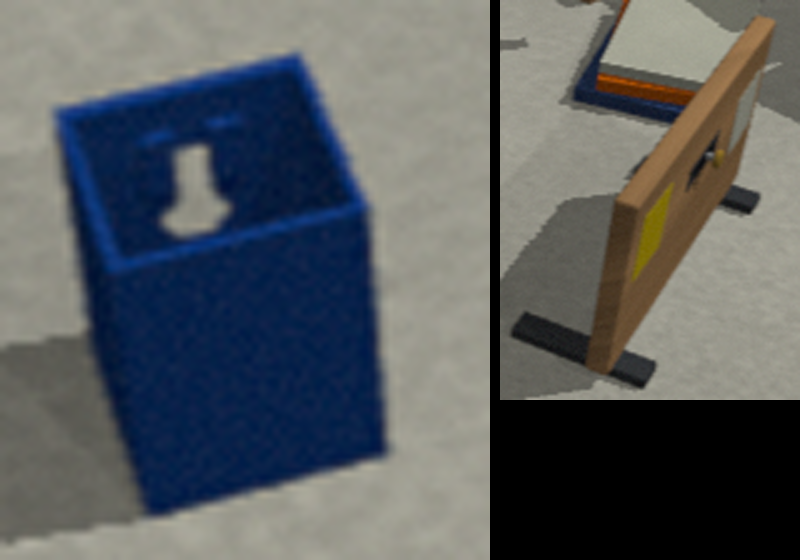

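The crop shows the keyhole in the pot's robot-side wall, so the pot's yaw is about 165°. The stud head is at scene pixel (457,188), on the board face pointing away from the robot, so the hung yaw is about 203°. I'll first go above the stud with the wrist camera on its open side.

carry_out(motion=[0.141,-0.112,0.028,0,0,-0.953,0,0.141,-0.112,0.028,0,0,-0.953,0,0.141,-0.112,0.028,0,0,-0.953,0,0.141,-0.112,0.028,0,0,-0.953,0,0.141,-0.112,0.028,0,0,-0.953,0,0.141,-0.112,0.028,0,0,-0.953,0,0.141,-0.112,0.028,0,0,-0.953,0,0.141,-0.112,0.028,0,0,-0.953,0,0.141,-0.112,0.028,0,0,-0.953,0,0.141,-0.112,0.028,0,0,-0.953,0,0.141,-0.112,0.028,0,0,-0.953,0,0.141,-0.112,0.028,0,0,-0.953,0])

```text
time: 1.6
position: [0.4209, 0.3821, 0.2477]
ee_rot: [0.0, 1.0, -0.014, -0.0]
contact_force: [0.9, 0.2, 0.5]
finger_gap: 0.998
```

carry_out(motion=[0.141,-0.112,0.028,0,0,-0.953,0,0.141,-0.112,0.028,0,0,-0.953,0,0.141,-0.112,0.028,0,0,-0.953,0,0.141,-0.112,0.028,0,0,-0.953,0,0.141,-0.112,0.028,0,0,-0.953,0,0.141,-0.112,0.028,0,0,-0.953,0,0.141,-0.112,0.028,0,0,-0.953,0,0.141,-0.112,0.028,0,0,-0.953,0,0.141,-0.112,0.028,0,0,-0.953,0,0.141,-0.112,0.028,0,0,-0.953,0,0.141,-0.112,0.028,0,0,-0.953,0,0.141,-0.112,0.028,0,0,-0.953,0])

```text
time: 3.1
position: [0.5901, 0.2478, 0.2812]
ee_rot: [0.0, 0.833, -0.553, -0.0]
contact_force: [0.3, 0.9, 0.3]
finger_gap: 1.003
```

Run:
```python
from h import *
st=bot.read_state(); p,d=eyes.snapshot("wrist"); np.savez("pics/w1.npz",p=p,d=d,pos=st['position'],q=st['ee_rot'])
cv2.imwrite("pics/w1.png",p[:,:,::-1]); q=st['ee_rot']; r=R.from_quat(np.r_[q[1:],q[0]]).as_matrix()
print(st['time'],st['position'],"toolx deg",np.degrees(np.arctan2(r[1,0],r[0,0])),"toolz",r[:,2],st['contact_force'],st['joint_pos'].round(2))
# scene estimate of stud
K,T=cam("scene"); ray=T[:3,:3]@np.linalg.inv(K)@[456.8,188.2,1]; o=T[:3,3]
a=np.radians(23.05); n=np.array([np.cos(a),np.sin(a),0]); m=np.array([.5537,.2334,.115])+n*.009; y=np.array([np.sin(a),-np.cos(a),0])
s=((m+n*.012-o)@n)/(ray@n); X=o+s*ray; print("stud scene",X,"along y",(X-m)@y)
```

```text
3.1 [0.59010712 0.24778722 0.28119333] toolx deg -67.17236383117299 toolz [-1.21854450e-03 -2.32033005e-04 -9.99999231e-01] [0.26028615 0.93304675 0.25638554] [0.21 0.29 1.31 0.   1.54 1.38]
stud scene [0.57245367 0.24296124 0.11955664] along y -0.001455197725255438
```

View pics/w1.png

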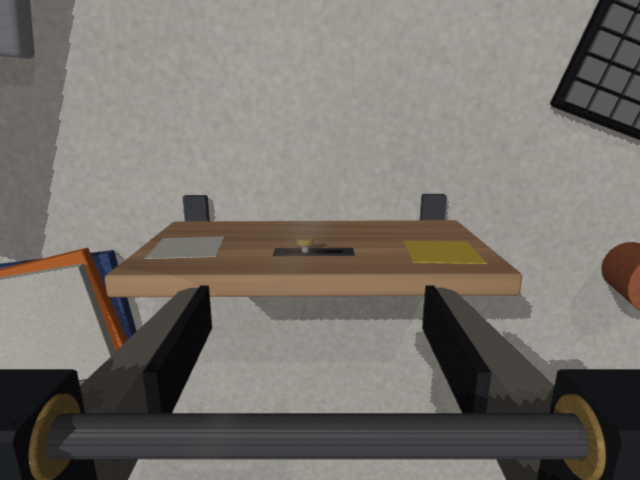

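The wrist view shows the stud head at about (305,243) and the slot plate from u=273 to u=355 at v≈252. The board's front top edge runs from u=107 to u=521 at v≈273. The stud therefore sits a little left of the plate's middle. I'll measure it precisely.

Run:
```python
from h import *
f=np.load("pics/w1.npz"); p,d=f['p'],f['d']; K,T=cam("wrist",dict(position=f['pos'],ee_rot=f['q']))
C=cloud(d,K,T); hsv=cv2.cvtColor(p,cv2.COLOR_RGB2HSV); 
cv2.imwrite("pics/w1c.png",cv2.resize(p[225:280,255:375],(780,358),interpolation=cv2.INTER_CUBIC)[:,:,::-1])
# dark plate ends by row 252
g=p[...,:].max(-1).astype(int)
for v in(250,252,254): r=np.nonzero(g[v,250:380]<60)[0]+250; print(v,r.min(),r.max())
br=cv2.inRange(hsv[230:252,280:340],(18,110,60),(32,255,255)); vv,uu=np.nonzero(br); print("brass",len(uu),uu.min()+280,uu.max()+280,uu.mean()+280,vv.mean()+230)
# board top: fit
Q=C[(np.abs(C[...,2]-.165)<.004)]; Q=Q[(abs(Q[:,0]-.55)<.12)&(abs(Q[:,1]-.24)<.2)]
r=cv2.minAreaRect((Q[:,:2]*1000).astype(np.float32)); print(r,cv2.boxPoints(r).round(1).tolist())
for nm,u,v,z in(("stud",305,244,.120),("stud_neck",305,250,.115),("plateL",273,252,.115),("plateR",355,252,.115),("edgeL",107,273,.165),("edgeR",521,273,.165)):
    print(nm,plane(u,v,K,T,z).round(4))
```

```text
250 275 352
252 274 353
254 274 353
brass 83 297 311 303.8433734939759 242.0843373493976
((552.7533569335938, 232.45274353027344), (18.322795867919922, 298.77801513671875), 23.07454490661621) [[485.79998779296875, 366.29998779296875], [602.9000244140625, 91.4000015258789], [619.7000122070312, 98.5999984741211], [502.6000061035156, 373.5]]
stud [0.5654 0.2451 0.12  ]
stud_neck [0.5591 0.2426 0.115 ]
plateL [0.5473 0.2662 0.115 ]
plateR [0.5734 0.204  0.115 ]
edgeL [0.5047 0.371  0.165 ]
edgeR [0.6187 0.0996 0.165 ]
```

View pics/w1c.png

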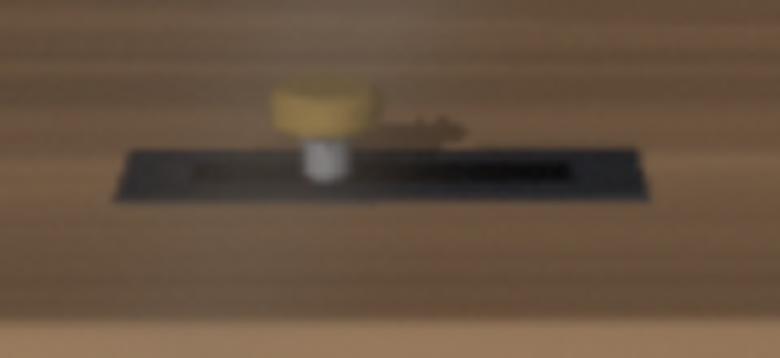

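Run:
```python
from h import *
f=np.load("pics/w1.npz"); p,d=f['p'],f['d']; K,T=cam("wrist",dict(position=f['pos'],ee_rot=f['q']))
print(K); print(T.round(4)); q=f['q']; r=R.from_quat(np.r_[q[1:],q[0]]).as_matrix(); print(r.round(4))
X=plane(305,249,K,T,.115); print(X, r.T@(X-f['pos']))
a=np.radians(23.06); y=np.array([np.sin(a),-np.cos(a),0]); print("y of stud, tcp, platemid(273..355), boardmid",X@y,f['pos']@y,(plane(273.5,253,K,T,.115)+plane(353.5,253,K,T,.115))@y/2,np.array([.55275,.23245,0])@y)
# finger inner edges: depth along rows
for v in (292,300,310,330):
    row=p[v].max(-1).astype(int); dk=np.nonzero((d[v]<.24)&(d[v]>0))[0]; L=dk[dk<317].max(); Rr=dk[dk>317].min(); print(v,L,Rr,(L+Rr)/2,d[v,L],d[v,Rr])
```

```text
[[432.54021318   0.         316.68777397]
 [  0.         432.54021318 238.36546562]
 [  0.           0.           1.        ]]
[[ 0.3876 -0.8816 -0.2694  0.6669]
 [-0.9218 -0.3703 -0.1146  0.278 ]
 [ 0.0013  0.2927 -0.9562  0.4519]
 [ 0.      0.      0.      1.    ]]
[[ 3.880e-01 -9.217e-01 -1.200e-03]
 [-9.217e-01 -3.880e-01 -2.000e-04]
 [-3.000e-04  1.200e-03 -1.000e+00]]
[0.55990125 0.24293327 0.115     ] [-0.00720189  0.02952154  0.16623114]
y of stud, tcp, platemid(273..355), boardmid -0.0042112886584028345 0.003154105263006652 0.0027461991276614183 0.0026332126621219027
292 208 425 316.5 0.18221991 0.18290763
300 209 424 316.5 0.1853542 0.18407686
310 210 423 316.5 0.18663138 0.18656018
330 210 423 316.5 0.18578473 0.18674171
```

Run:
```python
from h import *
for i in range(2): print(eyes.camera_info("wrist")['hand_eye'].round(5).tolist(), eyes.camera_info("top")['view'][0].round(5))
```

```text
[[1.0, -0.00079, 0.0014, 0.0019], [0.00034, 0.95655, 0.29158, -0.08233], [-0.00157, -0.29158, 0.95654, -0.17081], [0.0, 0.0, 0.0, 1.0]] [ 0.02165 -0.9995  -0.02306 -0.04089]
[[1.0, -0.00079, 0.0014, 0.0019], [0.00034, 0.95655, 0.29158, -0.08233], [-0.00157, -0.29158, 0.95654, -0.17081], [0.0, 0.0, 0.0, 1.0]] [ 0.02165 -0.9995  -0.02306 -0.04089]
```

The wrist calibration drifts by about ±2 mm between readings. The finger midline at u=316.5 fixes the true lateral zero, so the stud is at tool x ≈ -9.4 mm, which is a board-y coordinate of -6.4 mm. Next I'll move over the pot.

carry_out(motion=[-0.115,-0.407,-0.07,0,0,-0.655,0,-0.115,-0.407,-0.07,0,0,-0.655,0,-0.115,-0.407,-0.07,0,0,-0.655,0,-0.115,-0.407,-0.07,0,0,-0.655,0,-0.115,-0.407,-0.07,0,0,-0.655,0,-0.115,-0.407,-0.07,0,0,-0.655,0,-0.115,-0.407,-0.07,0,0,-0.655,0,-0.115,-0.407,-0.07,0,0,-0.655,0,-0.115,-0.407,-0.07,0,0,-0.655,0,-0.115,-0.407,-0.07,0,0,-0.655,0,0,0,0,0,0,0,0])

```text
time: 4.53
position: [0.4737, -0.1602, 0.2108]
ee_rot: [-0.0, -0.611, 0.792, 0.001]
contact_force: [0.1, 0.3, -0.2]
finger_gap: 1.003
```

```bash
cat > w.py <<'E'
from h import *
import sys
nm=sys.argv[1]
st=bot.read_state(); p,d=eyes.snapshot("wrist"); np.savez(f"pics/{nm}.npz",p=p,d=d,pos=st['position'],q=st['ee_rot'])
cv2.imwrite(f"pics/{nm}.png",p[:,:,::-1]); q=st['ee_rot']; r=R.from_quat(np.r_[q[1:],q[0]]).as_matrix()
print(st['time'],st['position'],"toolx deg",np.degrees(np.arctan2(r[1,0],r[0,0])),"toolz",r[:,2],st['contact_force'],st['finger_gap'])
E
python3 w.py w2
python3 - <<'E'
from h import *
f=np.load("pics/w2.npz"); p,d=f['p'],f['d']; K,T=cam("wrist",dict(position=f['pos'],ee_rot=f['q']))
C=cloud(d,K,T); hsv=cv2.cvtColor(p,cv2.COLOR_RGB2HSV); b=(cv2.inRange(hsv,(105,140,40),(125,255,255))>0)&(d>0)
Q=C[b&(abs(C[...,2]-.085)<.005)]; r=cv2.minAreaRect((Q[:,:2]*1000).astype(np.float32)); print(len(Q),r); print(eyes.camera_info("wrist")['hand_eye'][:,3])
c=np.array([*r[0],85])/1000; q=f['q']; print("pot centre in tool",R.from_quat(np.r_[q[1:],q[0]]).inv().apply(c-f['pos']))
for v in (300,320,340):
    dk=np.nonzero((d[v]<.205)&(d[v]>0))[0]; L=dk[dk<317].max(); Rr=dk[dk>317].min(); print(v,L,Rr,(L+Rr)/2,d[v,L],d[v,Rr])
E
```

```text
4.525 [ 0.47371873 -0.16016655  0.21079207] toolx deg -104.66960285023917 toolz [-1.70900561e-03  8.06548712e-04 -9.99998214e-01] [ 0.06134275  0.25328334 -0.17294867] 1.0028713761798749
1320 ((474.94488525390625, -161.8607177734375), (61.07235336303711, 59.51177215576172), 74.9619369506836)
[ 0.0017864  -0.08357151 -0.1708129   1.        ]
pot centre in tool [ 0.00137213 -0.00184888  0.12578838]
300 209 424 316.5 0.18412969 0.18420127
320 211 422 316.5 0.18796289 0.18847835
340 206 427 316.5 0.18037193 0.18063618
```

View pics/w2.png

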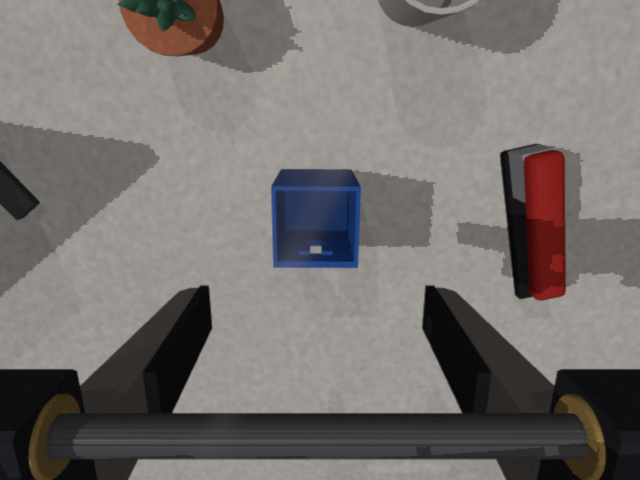

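The pot is centred at (316,220) between the fingers, with its keyhole wall at the image bottom near (316,250). I'll descend and grip.

carry_out(motion=[0.015,0,-0.25,0,0,0,0,0,0,-0.35,0,0,0,0,0,0,-0.35,0,0,0,0,0,0,-0.35,0,0,0,0,0,0,-0.3,0,0,0,0,0,0,-0.12,0,0,0,0,0,0,0,0,0,0,1,0,0,0,0,0,0,1,0,0,0,0,0,0,1,0,0,0,0,0,0,1,0,0,0,0,0,0,1,0,0,0,0,0,0,1], force=35)

```text
time: 6.08
position: [0.4774, -0.1594, 0.041]
ee_rot: [0.0, -0.612, 0.791, -0.001]
contact_force: [-0.5, 0.1, 7.1]
finger_gap: 0.675
```

```bash
python3 w.py w3
```

```text
6.075 [ 0.47739399 -0.15935752  0.04103082] toolx deg -104.52087091013553 toolz [ 0.00194748 -0.00109786 -0.9999975 ] [-0.45585854  0.14001003  7.11440101] 0.6747983100661804
```

Gripped at 62 mm. I'll lift, carry it over the board, and turn it to face the stud.

carry_out(motion=[0,0,0.3,0,0,0,1,0,0,0.6,0,0,0,1,0,0,0.6,0,0,0,1,0,0,0.6,0,0,0,1,0.105,0.3,0,0,0,0.656,1,0.174,0.5,0,0,0,0.656,1,0.174,0.5,0,0,0,0.656,1,0.174,0.5,0,0,0,0.656,1,0.174,0.5,0,0,0,0.656,1,0.174,0.5,0,0,0,0.656,1,0.174,0.5,0,0,0,0.656,1,0.174,0.5,0,0,0,0.656,1])

```text
time: 7.62
position: [0.6088, 0.2229, 0.2492]
ee_rot: [0.0, 0.797, -0.604, -0.0]
contact_force: [0.5, -0.1, -0.0]
finger_gap: 0.671
```

carry_out(motion=[0.14,0.4,0,0,0,0.656,1,0.05,0.14,0,0,0,0.656,1,0,0,0,0,0,0,1,0,0,0,0,0,0,1,0,0,0,0,0,0,1])

```text
time: 8.25
position: [0.6277, 0.2742, 0.2499]
ee_rot: [0.0, 0.834, -0.552, 0.0]
contact_force: [0.6, 0.2, -1.1]
finger_gap: 0.674
```

```bash
python3 w.py w4
python3 - <<'E'
from h import *
for i in range(4):
    st=bot.read_state(); print(st['position'],st['contact_force'].round(2)); eyes.snapshot("top")
E
```

```text
8.25 [0.62770637 0.27422771 0.24992059] toolx deg -67.033813127185 toolz [-8.57751329e-05 -1.72226366e-04 -9.99999981e-01] [ 0.63391266  0.19706681 -1.06296935] 0.67366968824831
[0.62775145 0.27433482 0.24997536] [-0.53 -0.51 -1.49]
[0.62776979 0.27447039 0.25001636] [-0.64  0.1  -1.71]
[0.62777146 0.2745746  0.25000122] [-0.08 -0.4  -1.  ]
[0.62779614 0.27474058 0.25003311] [-0.07  0.09 -0.09]
```

View pics/w4.png

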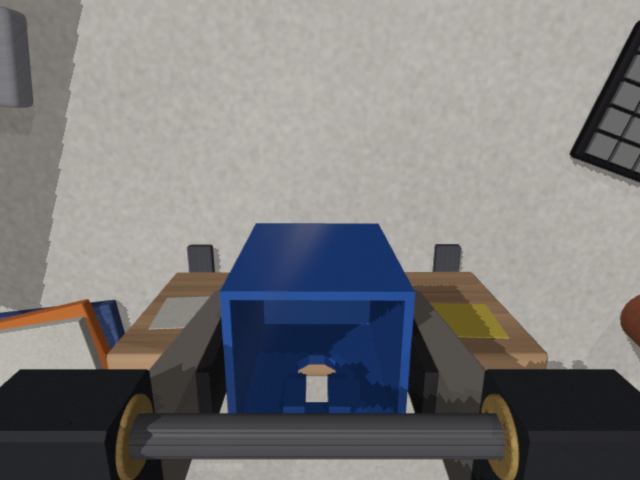

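The pot is held level, with its keyhole at (316,375) and the board behind it. I'll check its height and position in the grip from the depth of the rim.

Run:
```python
from h import *
f=np.load("pics/w4.npz"); p,d=f['p'],f['d']; K,T=cam("wrist",dict(position=f['pos'],ee_rot=f['q']))
C=cloud(d,K,T); q=f['q']; L=R.from_quat(np.r_[q[1:],q[0]]).inv().apply((C-f['pos']).reshape(-1,3)).reshape(C.shape)
hsv=cv2.cvtColor(p,cv2.COLOR_RGB2HSV); b=(cv2.inRange(hsv,(105,140,40),(125,255,255))>0)&(d>0)
m=b.copy(); m[:285]=0; m[301:]=0; Q=L[m]; print("front rim tool xyz median",np.median(Q,0), Q[:,2].min())
for v in (292,295,298): r=np.nonzero(b[v])[0]; print(v,r.min(),r.max(),L[v,r.min()+3],L[v,(r.min()+r.max())//2])
for u in (240,316,395): print(u,[(v,L[v,u].round(4).tolist()) for v in range(286,306,3)])
f1=np.load("pics/w2.npz"); K,T=cam("wrist",dict(position=f1['pos'],ee_rot=f1['q'])); C=cloud(f1['d'],K,T)
h=cv2.cvtColor(f1['p'],cv2.COLOR_RGB2HSV); b=(cv2.inRange(h,(105,140,40),(125,255,255))>0); Z=C[...,2][b]; Z=Z[Z>.08]; print("standing rim z (true .085)",np.percentile(Z,[50,90]))
```

```text
front rim tool xyz median [ 0.00217175 -0.02581285 -0.04403503] -0.04650074322871361
292 220 414 [-0.02788229 -0.02559488 -0.04346624] [ 0.00217176 -0.02624511 -0.04499562]
295 220 414 [-0.02773715 -0.02495972 -0.04436856] [ 0.00217117 -0.0253072  -0.0452038 ]
298 220 414 [-0.02757612 -0.02436478 -0.04533571] [ 0.00217086 -0.0243087  -0.04528327]
240 [(286, [-0.0229, -0.0265, -0.0408]), (289, [-0.0224, -0.0265, -0.0432]), (292, [-0.0222, -0.0261, -0.0447]), (295, [-0.0225, -0.0246, -0.0437]), (298, [-0.0225, -0.0236, -0.0437]), (301, [-0.026, -0.0141, -0.0258]), (304, [-0.0261, -0.0129, -0.0258])]
316 [(286, [0.0019, -0.0269, -0.0418]), (289, [0.0019, -0.0264, -0.0431]), (292, [0.0019, -0.0257, -0.0437]), (295, [0.0019, -0.0247, -0.0439]), (298, [0.0019, -0.024, -0.0446]), (301, [0.0018, 0.0155, 0.0372]), (304, [0.0018, 0.0172, 0.0371])]
395 [(286, [0.0278, -0.0259, -0.0396]), (289, [0.0271, -0.0265, -0.0432]), (292, [0.0269, -0.0261, -0.0448]), (295, [0.0269, -0.0251, -0.0447]), (298, [0.027, -0.0239, -0.0445]), (301, [0.0301, -0.0158, -0.0294]), (304, [0.03, -0.0149, -0.0301])]
standing rim z (true .085) [0.08561263 0.08662107]
```

carry_out(motion=[0.001,-0.003,-0.2,0,0,0,1,0,0,-0.3,0,0,0,1,0,0,-0.4,0,0,0,1,0,0,-0.3,0,0,0,1,0,0,-0.16,0,0,0,1,0,0,0,0,0,0,1,0,0,0,0,0,0,1])

```text
time: 9.38
position: [0.6289, 0.2752, 0.1154]
ee_rot: [-0.001, 0.834, -0.551, 0.001]
contact_force: [-0.2, -0.3, -1.8]
finger_gap: 0.672
```

```bash
cat > s.py <<'E'
from h import *
P=[];F=[]
for i in range(4): st=bot.read_state(); P.append(st['position']);F.append(st['contact_force']); eyes.camera_info("top"); eyes.snapshot("top")
a=np.radians(23.06); n=np.array([np.cos(a),np.sin(a),0]); y=np.array([n[1],-n[0],0]); B=np.c_[n,y,[0,0,1]]
q=st['ee_rot']; r=R.from_quat(np.r_[q[1:],q[0]]).as_matrix()
print("t",st['time'],"n,y,z mm",(P[-1]@B*1e3).round(2),"F n,y,z",(np.array(F)@B).round(1).tolist(),"yaw",np.degrees(np.arctan2(r[1,0],r[0,0])).round(2),"tz",r[:2,2].round(4),st['finger_gap'].round(3))
E
python3 s.py; python3 w.py w5; python3 -c "
import cv2;p=cv2.imread('pics/w5.png');cv2.imwrite('pics/w5c.png',cv2.resize(p[330:430,260:375],(690,600),interpolation=cv2.INTER_CUBIC))"
```

```text
9.575 [0.62866794 0.2751541  0.11523564] toolx deg -66.93108126895285 toolz [ 2.27220026e-03  5.65609468e-04 -9.99997259e-01] [ 0.21187691  0.37478859 -1.03167642] 0.6751921742549836Traceback (most recent call last):
  File "s.py", line 6, in <module>
    print("t",st['time'],"n,y,z mm",(P[-1]@B*1e3).round(2),"F n,y,z",(np.array(F)@B).round(1).tolist(),"yaw",np.degrees(np.arctan2(r[1,0],r[0,0])).round(2),"tz",r[:2,2].round(4),st['finger_gap'].round(3))
                                                                                                                                                                                  ^^^^^^^^^^^^^^^^^^^^^^
AttributeError: 'float' object has no attribute 'round'
```

View pics/w5c.png

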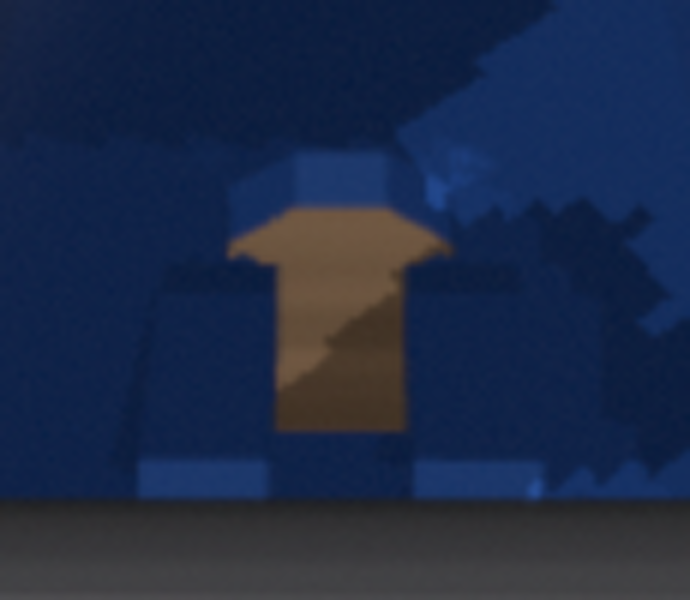

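The crop shows the keyhole clear, with the board's face visible through it; the stud is not in view yet. I'll close in to just short of the stud head, correcting y and z slightly.

carry_out(motion=[-0.05,-0.022,-0.006,0,0,0,1,-0.08,-0.036,-0.006,0,0,0,1,-0.08,-0.036,0,0,0,0,1,-0.05,-0.022,0,0,0,0,1,-0.014,-0.006,0,0,0,0,1,0,0,0,0,0,0,1,0,0,0,0,0,0,1])

```text
time: 10.5
position: [0.6007, 0.2628, 0.1127]
ee_rot: [-0.0, 0.834, -0.551, 0.0]
contact_force: [-0.2, -0.3, -1.0]
finger_gap: 0.672
```

```bash
sed -i "s/st\['finger_gap'\].round(3)/round(st['finger_gap'],3)/; s/eyes.camera_info(\"top\"); //" s.py; python3 s.py
```

```text
t 10.65 n,y,z mm [655.51  -6.5  112.54] F n,y,z [[-0.3, 0.2, -1.0], [0.6, -0.1, -1.4], [0.5, 0.3, -0.8], [0.6, 0.3, -1.2]] yaw -66.94 tz [-0.  0.] 0.67
```

carry_out(motion=[-0.018,-0.008,0,0,0,0,1,-0.018,-0.008,0,0,0,0,1,0,0,0,0,0,0,1])

```text
time: 11.08
position: [0.5966, 0.2611, 0.1126]
ee_rot: [0.0, 0.834, -0.551, -0.0]
contact_force: [-0.1, -0.6, -1.2]
finger_gap: 0.671
```

```bash
python3 s.py
```

```text
t 11.225 n,y,z mm [651.47  -6.47 112.66] F n,y,z [[-0.3, 0.6, -1.2], [-0.5, -0.1, -0.1], [-0.4, 0.5, -1.0], [0.3, -1.7, -1.0]] yaw -66.93 tz [0.0001 0.0001] 0.669
```

carry_out(motion=[-0.018,-0.008,0,0,0,0,1,0,0,0,0,0,0,1])

```text
time: 11.52
position: [0.5949, 0.2603, 0.1126]
ee_rot: [0.0, 0.834, -0.551, -0.0]
contact_force: [-0.1, 0.1, -0.3]
finger_gap: 0.674
```

carry_out(motion=[-0.014,-0.006,0,0,0,0,1,0,0,0,0,0,0,1])

```text
time: 11.78
position: [0.5935, 0.2597, 0.1126]
ee_rot: [0.0, 0.834, -0.551, -0.0]
contact_force: [-0.1, 0.1, -0.3]
finger_gap: 0.674
```

```bash
python3 s.py
```

```text
t 11.925 n,y,z mm [648.    -6.45 112.64] F n,y,z [[-0.1, -0.2, -0.3], [0.7, -1.0, -0.8], [-0.4, -0.4, -2.0], [0.7, -0.5, -1.3]] yaw -66.93 tz [0.0001 0.    ] 0.674
```

carry_out(motion=[-0.014,-0.006,0,0,0,0,1,0,0,0,0,0,0,1])

```text
time: 12.22
position: [0.5921, 0.2591, 0.1126]
ee_rot: [0.0, 0.834, -0.551, -0.0]
contact_force: [-0.3, -0.7, -1.5]
finger_gap: 0.675
```

carry_out(motion=[-0.014,-0.006,0,0,0,0,1,0,0,0,0,0,0,1])

```text
time: 12.48
position: [0.5907, 0.2585, 0.1126]
ee_rot: [0.0, 0.834, -0.551, -0.0]
contact_force: [-0.2, -0.6, -1.1]
finger_gap: 0.672
```

```bash
python3 s.py; python3 w.py w6; python3 -c "
import cv2;p=cv2.imread('pics/w6.png');cv2.imwrite('pics/w6c.png',cv2.resize(p[330:430,260:375],(690,600),interpolation=cv2.INTER_CUBIC))"
```

```text
t 12.625 n,y,z mm [644.93  -6.4  112.63] F n,y,z [[-0.4, 0.4, -1.1], [-0.8, -0.1, -1.2], [-0.1, 0.6, -1.5], [0.5, -0.0, -1.9]] yaw -66.94 tz [0.0001 0.    ] 0.674
12.675 [0.59087448 0.2585587  0.11264333] toolx deg -66.93499711177692 toolz [ 7.13903134e-05  4.12306793e-05 -9.99999997e-01] [-0.16814486  0.23324243 -1.89402552] 0.6735348824441848
```

View pics/w6c.png

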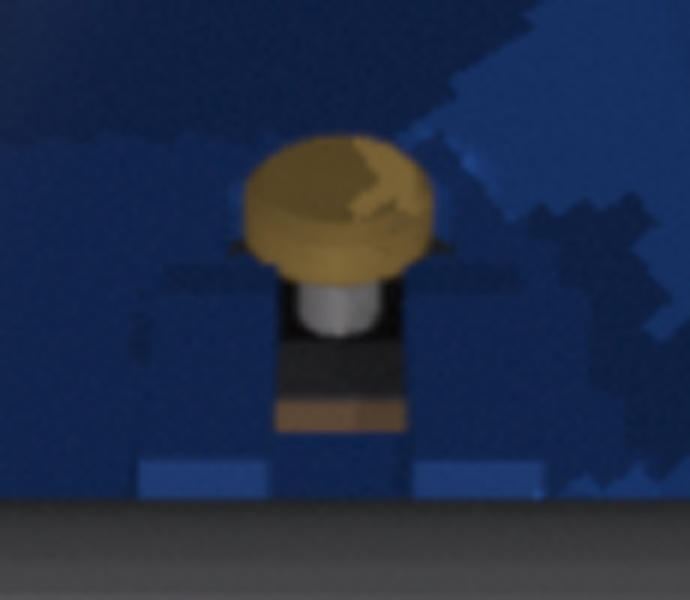

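The crop shows the brass head through the round hole. The neck (crop u=339) lies on the slot's midline (u=341), so the alignment is good. I'll continue to flush contact.

carry_out(motion=[-0.014,-0.006,0,0,0,0,1,0,0,0,0,0,0,1])

```text
time: 12.98
position: [0.5893, 0.2579, 0.1126]
ee_rot: [0.0, 0.834, -0.551, -0.0]
contact_force: [0.4, -0.6, -0.9]
finger_gap: 0.674
```

carry_out(motion=[-0.014,-0.006,0,0,0,0,1,0,0,0,0,0,0,1])

```text
time: 13.22
position: [0.5882, 0.2574, 0.1127]
ee_rot: [-0.0, 0.834, -0.551, 0.0]
contact_force: [0.2, 0.2, -2.2]
finger_gap: 0.671
```

```bash
python3 s.py
```

```text
t 13.375 n,y,z mm [642.01  -6.45 112.69] F n,y,z [[0.3, -0.1, -2.2], [1.3, -1.2, -1.7], [1.1, -0.2, -1.4], [-0.4, -0.1, -0.3]] yaw -66.93 tz [0.0003 0.0001] 0.674
```

carry_out(motion=[-0.009,-0.004,0,0,0,0,1,0,0,0,0,0,0,1])

```text
time: 13.68
position: [0.5882, 0.2574, 0.1128]
ee_rot: [-0.001, 0.834, -0.551, 0.001]
contact_force: [5.2, 2.4, -3.7]
finger_gap: 0.672
```

```bash
python3 s.py
```

```text
t 13.825 n,y,z mm [641.95  -6.45 112.82] F n,y,z [[5.7, -0.1, -3.7], [5.2, -0.1, -3.7], [5.7, -0.3, -3.1], [4.7, -0.5, -3.7]] yaw -66.92 tz [0.0026 0.0011] 0.677
```

carry_out(motion=[-0.009,-0.004,0,0,0,0,1,0,0,0,0,0,0,1])

```text
time: 14.12
position: [0.5882, 0.2574, 0.1129]
ee_rot: [-0.002, 0.834, -0.551, 0.002]
contact_force: [8.4, 3.9, -6.1]
finger_gap: 0.674
```

```bash
python3 s.py
```

```text
t 14.275 n,y,z mm [641.99  -6.44 112.9 ] F n,y,z [[9.3, -0.3, -6.1], [8.9, -0.8, -5.6], [9.3, -0.3, -4.9], [8.5, -0.4, -6.0]] yaw -66.92 tz [0.005  0.0022] 0.672
```

Hard stop at n=642 mm with about 9 N, while the head is already through the hole, so the back is flush. I'll ease the press and slide down.

carry_out(motion=[0.012,0.005,0,0,0,0,1,0,0,-0.02,0,0,0,1,0,0,-0.02,0,0,0,1,0,0,0,0,0,0,1])

```text
time: 14.82
position: [0.5882, 0.2572, 0.109]
ee_rot: [-0.001, 0.834, -0.551, 0.001]
contact_force: [5.1, 2.6, -0.1]
finger_gap: 0.672
```

```bash
python3 s.py
```

```text
t 14.975 n,y,z mm [641.92  -6.21 109.03] F n,y,z [[5.7, -0.4, -0.1], [6.2, 0.5, -0.4], [5.5, 0.4, -0.7], [5.1, 0.3, 0.4]] yaw -66.93 tz [0.0019 0.0004] 0.676
```

carry_out(motion=[0,0,-0.02,0,0,0,1,0,0,-0.02,0,0,0,1,0,0,0,0,0,0,1])

```text
time: 15.4
position: [0.5881, 0.2572, 0.1052]
ee_rot: [-0.001, 0.834, -0.551, 0.001]
contact_force: [4.3, 2.3, 3.4]
finger_gap: 0.67
```

```bash
python3 s.py
```

```text
t 15.55 n,y,z mm [641.92  -6.31 105.18] F n,y,z [[4.8, -0.5, 3.4], [4.4, -0.3, 3.2], [5.9, 0.8, 1.8], [5.6, -0.6, 2.9]] yaw -66.92 tz [0.0018 0.0005] 0.669
```

carry_out(motion=[0,0,-0.02,0,0,0,1,0,0,-0.02,0,0,0,1,0,0,0,0,0,0,1])

```text
time: 15.98
position: [0.5881, 0.2574, 0.1018]
ee_rot: [-0.001, 0.834, -0.551, 0.001]
contact_force: [3.0, 1.6, 7.4]
finger_gap: 0.672
```

```bash
python3 s.py
```

```text
t 16.125 n,y,z mm [641.93  -6.49 101.82] F n,y,z [[3.4, -0.3, 7.4], [3.9, -0.6, 8.2], [3.7, -1.2, 6.2], [3.0, -1.3, 7.5]] yaw -66.92 tz [0.0017 0.0006] 0.672
```

carry_out(motion=[0,0,-0.02,0,0,0,1,0,0,-0.02,0,0,0,1,0,0,0,0,0,0,1])

```text
time: 16.55
position: [0.5882, 0.2572, 0.0977]
ee_rot: [-0.001, 0.834, -0.551, 0.001]
contact_force: [3.2, 1.7, 6.4]
finger_gap: 0.673
```

```bash
python3 s.py
```

```text
t 16.7 n,y,z mm [641.89  -6.25  97.63] F n,y,z [[3.6, -0.3, 6.4], [3.2, -0.0, 6.0], [3.5, -0.2, 6.0], [3.3, -0.1, 5.5]] yaw -66.9 tz [0.0018 0.0002] 0.673
```

carry_out(motion=[0,0,-0.02,0,0,0,1,0,0,-0.02,0,0,0,1,0,0,0,0,0,0,1])

```text
time: 17.12
position: [0.5882, 0.2572, 0.0939]
ee_rot: [-0.001, 0.834, -0.551, 0.001]
contact_force: [3.2, 0.5, 7.3]
finger_gap: 0.675
```

```bash
python3 s.py
```

```text
t 17.275 n,y,z mm [641.92  -6.23  93.93] F n,y,z [[3.1, 0.8, 7.3], [3.9, 0.7, 7.9], [2.9, -1.2, 7.4], [3.0, -0.6, 8.0]] yaw -66.9 tz [0.0018 0.0001] 0.675
```

carry_out(motion=[0,0,-0.015,0,0,0,1,0,0,0,0,0,0,1])

```text
time: 17.58
position: [0.5882, 0.2572, 0.0926]
ee_rot: [-0.001, 0.834, -0.551, 0.001]
contact_force: [1.9, 0.2, 9.0]
finger_gap: 0.677
```

```bash
python3 s.py
```

```text
t 17.725 n,y,z mm [641.92  -6.22  92.61] F n,y,z [[1.8, 0.5, 9.0], [2.4, -1.0, 8.2], [3.0, 0.4, 8.7], [1.5, -1.1, 8.4]] yaw -66.9 tz [0.0018 0.0001] 0.673
```

carry_out(motion=[0,0,-0.01,0,0,0,1,0,0,0,0,0,0,1])

```text
time: 18.02
position: [0.5882, 0.2571, 0.0918]
ee_rot: [-0.001, 0.834, -0.551, 0.001]
contact_force: [1.4, 0.3, 9.4]
finger_gap: 0.671
```

```bash
python3 s.py
```

```text
t 18.175 n,y,z mm [641.94  -6.21  91.79] F n,y,z [[1.4, 0.3, 9.4], [2.2, 0.1, 8.8], [1.3, -0.8, 8.9], [1.8, -1.0, 9.8]] yaw -66.9 tz [0.0019 0.0001] 0.672
```

carry_out(motion=[0,0,-0.01,0,0,0,1,0,0,0,0,0,0,1])

```text
time: 18.48
position: [0.5882, 0.2572, 0.0915]
ee_rot: [-0.001, 0.834, -0.551, 0.001]
contact_force: [0.2, 0.9, 13.0]
finger_gap: 0.673
```

```bash
python3 s.py
```

```text
t 18.625 n,y,z mm [641.95  -6.21  91.49] F n,y,z [[0.5, -0.8, 13.0], [0.4, -0.6, 12.2], [-0.3, -0.5, 12.3], [-0.4, -0.4, 13.3]] yaw -66.91 tz [0.0018 0.0001] 0.672
```

carry_out(motion=[0,0,-0.008,0,0,0,1,0,0,0,0,0,0,1])

```text
time: 18.92
position: [0.5883, 0.2572, 0.0913]
ee_rot: [-0.0, 0.834, -0.551, 0.001]
contact_force: [-0.8, 0.3, 15.4]
finger_gap: 0.677
```

```bash
python3 s.py; python3 w.py w7
python3 - <<'E'
import cv2
p=cv2.imread('pics/w7.png');cv2.imwrite('pics/w7c.png',cv2.resize(p[270:430,205:425],(770,560),interpolation=cv2.INTER_CUBIC))
E
```

```text
t 19.075 n,y,z mm [641.99  -6.22  91.28] F n,y,z [[-0.6, -0.6, 15.4], [-1.2, -1.0, 16.0], [-2.1, -0.2, 16.6], [-1.2, -0.4, 15.6]] yaw -66.91 tz [0.0018 0.    ] 0.672
19.125 [0.58827532 0.25719533 0.09129525] toolx deg -66.90888663342855 toolz [ 1.84939618e-03  4.19236740e-05 -9.99998289e-01] [-0.63113979 -0.40649598 15.71841581] 0.6741693946516384
```

View pics/w7c.png

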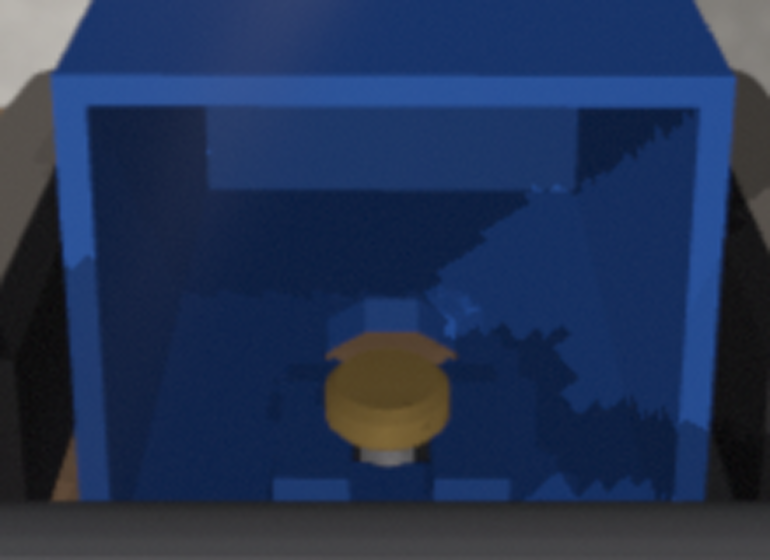

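Run:
```python
from h import *
i=eyes.camera_info("wrist"); H=np.linalg.inv(i['hand_eye']); K,_=cam("top"); K=np.array([[i['fx'],0,i['cx']],[0,i['fy'],i['cy']],[0,0,1]])
for nm,y,z in(("w6",.0233,-.0023),("w7",.0203,-.0237),("w7 if -4mm",.0203,-.0197)):
    c=(H@[0,y,z,1])[:3]; print(nm,(K@c/c[2])[:2].round(1))
for nm in("w5","w6","w7"):
    f=np.load(f"pics/{nm}.npz"); p,d=f['p'],f['d']; h=cv2.cvtColor(p,cv2.COLOR_RGB2HSV)
    # front rim: bright blue strip, column 316; inner edges
    col=p[270:320,300:330,2].mean(1); g=np.diff(col); print(nm,"rim rows",[(270+k,round(g[k],1)) for k in np.argsort(-abs(g))[:3]])
    br=cv2.inRange(h[340:420,270:360],(18,110,50),(32,255,255)); v,u=np.nonzero(br)
    if len(u): print("  brass",u.min()+270,u.max()+270,v.min()+340,v.max()+340,"depth",np.median(d[340:420,270:360][br>0]))
```

```text
w6 [311.9 355.3]
w7 [311.4 378.5]
w7 if -4mm [311.5 372.5]
w5 rim rows [(np.int64(291), np.float64(23.9)), (np.int64(300), np.float64(-21.0)), (np.int64(299), np.float64(-20.4))]
w6 rim rows [(np.int64(291), np.float64(24.5)), (np.int64(300), np.float64(-21.4)), (np.int64(299), np.float64(-21.0))]
  brass 301 331 353 376 depth 0.18861431
w7 rim rows [(np.int64(291), np.float64(24.5)), (np.int64(300), np.float64(-21.2)), (np.int64(299), np.float64(-20.9))]
  brass 298 332 369 397 depth 0.16651201
```

The pot has not slipped in the grip (rim rows unchanged) and it slid about 21.6 mm before stopping at about 16 N. One slight extra push should confirm it is at the dead stop.

carry_out(motion=[0,0,-0.006,0,0,0,1,0,0,0,0,0,0,1])

```text
time: 19.42
position: [0.5883, 0.2572, 0.0911]
ee_rot: [-0.001, 0.834, -0.551, 0.001]
contact_force: [-2.3, -0.4, 17.3]
finger_gap: 0.673
```

```bash
python3 s.py
```

```text
t 19.575 n,y,z mm [642.06  -6.2   91.18] F n,y,z [[-2.3, -0.6, 17.3], [-2.7, -0.3, 17.8], [-2.9, -1.0, 17.3], [-1.3, 0.4, 18.0]] yaw -66.91 tz [0.0019 0.    ] 0.677
```

Dead stop confirmed: 18 N with no further travel. I'll unload, release and withdraw upward.

carry_out(motion=[0,0,0.015,0,0,0,1,0,0,0.012,0,0,0,1,0,0,0,0,0,0,1,0,0,0,0,0,0,0,0,0,0,0,0,0,0,0,0,0,0,0,0,0,0,0,0,0,0,0,0,0,0,0,0,0,0,0])

```text
time: 20.62
position: [0.5873, 0.257, 0.0902]
ee_rot: [0.0, 0.834, -0.551, -0.0]
contact_force: [-0.7, -0.3, 0.3]
finger_gap: 0.999
```

```bash
python3 s.py
```

```text
t 20.775 n,y,z mm [641.17  -6.4   90.4 ] F n,y,z [[-0.8, 0.1, 0.3], [-0.2, -0.1, 1.0], [-0.2, -0.1, -0.2], [-0.3, 0.4, 0.2]] yaw -66.93 tz [-0.0001 -0.    ] 0.997
```

carry_out(motion=[0,0,0.1,0,0,0,0,0,0,0.3,0,0,0,0,0,0,0.5,0,0,0,0,0,0,0.5,0,0,0,0,0,0,0.5,0,0,0,0,0,0,0.2,0,0,0,0,0,0,0,0,0,0,0,0,0,0,0,0,0,0])

```text
time: 21.82
position: [0.5865, 0.2568, 0.2975]
ee_rot: [0.002, 0.834, -0.551, -0.002]
contact_force: [-0.2, 0.2, -1.0]
finger_gap: 1.0
```

```bash
python3 w.py w8
python3 - <<'E'
from h import *
p,d=eyes.snapshot("scene"); K,T=cam("scene"); C=cloud(d,K,T); h=cv2.cvtColor(p,cv2.COLOR_RGB2HSV)
b=(cv2.inRange(h,(105,140,40),(125,255,255))>0)&(d>0)&(C[...,1]>.15)&(C[...,2]>.02)&(C[...,0]>.5); v,u=np.nonzero(b); print("px",u.min(),u.max(),v.min(),v.max())
Q=C[b]; a=np.radians(23.06); n=np.array([np.cos(a),np.sin(a),0]); y=np.array([n[1],-n[0],0])
print("z",np.percentile(Q[:,2],[1,99]),"n",np.percentile(Q@n,[1,99]),"y",np.percentile(Q@y,[1,99]))
w=np.load("pics/w8.npz")['p']; o=np.zeros((480,800,3),np.uint8); o[:360,:480]=cv2.resize(w,(480,360)); o[:,480:]=cv2.resize(p[90:290,350:483],(320,480),interpolation=cv2.INTER_CUBIC); cv2.imwrite("pics/fin.png",o[:,:,::-1])
# other things moved?
q=np.load("pics/scene0.npz")['p']; df=cv2.absdiff(p,q).max(-1)>40
for nm,(x0,y0,x1,y1) in dict(stapler=(105,270,165,345),mug=(192,325,255,405),plant=(308,290,360,355)).items(): print(nm,df[y0:y1,x0:x1].mean())
E
```

```text
21.825 [0.58645701 0.25675629 0.2974571 ] toolx deg -66.93782143355358 toolz [-0.00445272 -0.00102954 -0.99998956] [-0.17812908  0.16262125 -0.96863173] 0.9998988614290246
px 442 489 171 231
z [0.05350618 0.13580035] n [0.61242461 0.67030264] y [-0.03659991  0.02778706]
stapler 0.21866666666666668
mug 0.0
plant 0.0
```

View pics/fin.png

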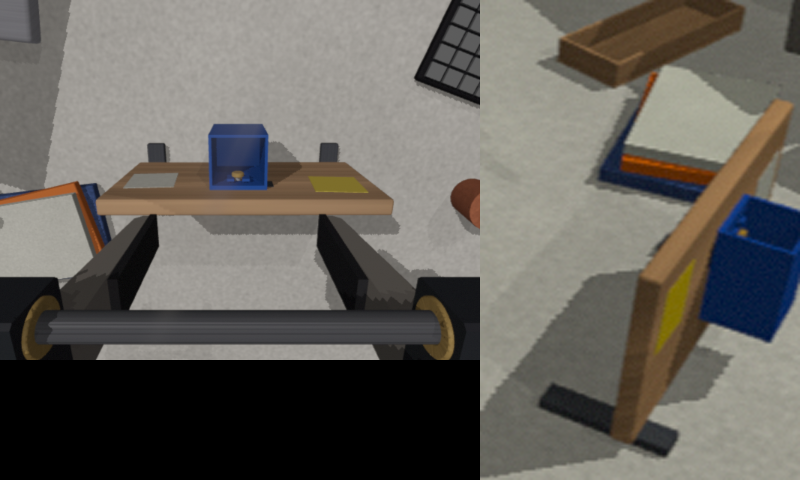

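The final picture shows the pot hanging upright on the board with the stud head inside it. Its rim is at z=0.136, which is the home value. I'll check why the stapler region changed (shadow or moved), then hand in.

Run:
```python
from h import *
p,_=eyes.snapshot("scene"); q=np.load("pics/scene0.npz")['p']
for im in(q,p):
    h=cv2.cvtColor(im,cv2.COLOR_RGB2HSV)[265:350,100:170]; m=(cv2.inRange(h,(0,170,40),(5,255,255))|cv2.inRange(h,(175,170,40),(180,255,255))); v,u=np.nonzero(m); print(len(u),u.min()+100,u.max()+100,v.min()+265,v.max()+265,(u.mean()+100).round(2),(v.mean()+265).round(2),im[265:350,100:170].mean((0,1)))
p,d=eyes.snapshot("top"); q=np.load("pics/top0.npz")['p']
for im in(q,p):
    h=cv2.cvtColor(im,cv2.COLOR_RGB2HSV)[270:355,455:495]; m=cv2.inRange(h,(0,170,40),(5,255,255)); v,u=np.nonzero(m); print(len(u),u.min(),u.max(),v.min(),v.max())
print(bot.read_state()['time'])
```

```text
947 114 152 276 327 132.81 301.72 [128.74151261 110.67210084 101.87310924]
950 115 152 276 327 132.81 301.78 [118.1989916   99.84840336  91.85058824]
885 13 29 8 73
903 13 29 8 73
22.025
```

The stapler is unmoved; only its shading changed, from the arm's shadow. Handing in.

```bash
python3 -c "
from station import bot
print(bot.sign_off())"
```

```text
the job is handed in; nothing more can be done
None
```

The blue pot is hung on the brass stud, fully down at home with its back flush. I released it and handed the job in at about 22 s of the 59 s allowed.

**What I did:**
- **Finding the stud:** the wrist camera put it about 7 mm to the negative-y side of the slot plate's middle. No search was needed.
- **Pressing on:** I gripped the pot across its width with 35 N, carried it over the board and pressed the round hole over the stud. It came to a hard stop against the board at about 9 N, with the stud head visible inside the pot.
- **Sliding down:** it slid about 21.7 mm against roughly 7–9 N, then stopped dead. I pushed on to about 18 N with almost no further movement, then released it and withdrew upward.

**Last checks:**
- **Pot position:** its rim is at 0.136 m, as expected at home.
- **Grip:** the pot did not slip in the gripper while sliding.
- **Other objects:** the mug and plant look unchanged. The stapler area looked different, but its red outline is in the same place in both cameras, so I put that down to the arm's shadow.

**What disagreed:**
- **Camera calibration:** the wrist calibration shifted about 4 mm sideways between readings, so I used the midline of the fingers instead.
- **First stud estimate:** the scene camera had put the stud about 5 mm off the position that proved right.
- **Height readings:** measured tool height was off from the commanded height by up to about 1.4 mm.

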